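Set the wind-up timer of a blood-tube mixer

ROBOT

A 6-joint arm with a two-finger parallel gripper is mounted at the origin on the work surface. World frame = base frame: x ahead of the robot, y to its left, z up, the work surface at z = 0. Lengths are in m, angles in rad, forces in N, time in s.
With the tool pointing down it reaches from about 0.4 to 0.825 m from the base axis. Payload 7 kg.
Tool frame: the origin (TCP) lies at the very end of the fingers, on their centre line; the grasp point (between the pads) lies 19 mm behind it; x points along the fingers, y is the direction in which the jaws open and shut, and the axes are right-handed (so a half turn about x gives the same grasp; the last joint's range is limited). The gripper opens to 88 mm and grips with 3 to 60 N. Pads are 19 mm wide; open, the fingers measure 130 mm over their backs; the gripper's body (78 mm by 193 mm) begins 47 mm behind the grasp point.
Start: joints at [-0.836, 0.359, 0.012, 0, -1.224, -0.288], TCP at [0.292, -0.609, 0.227] pointing down, gripper open.
Joint ranges: [-3.07, 3.07], [-1.43, 2.12], [-1.02, 1.25], [-3.03, 1.67], [-3.05, -0], [-3.03, 3.03]. Speed limits (rad/s): [2.39, 2.39, 3.01, 3.14, 3.14, 3.14].

INTERFACE

Orientations are given as [roll, pitch, yaw] about the fixed x, y, z axes, in that order (R = Rz(yaw) Ry(pitch) Rx(roll)).
In Python, from station import arm gives the robot as it stands.
- The arm moves only by the shell command python3 -m inch 'ROWS' [OPENING] [FORCE]. ROWS is text: rows parted by semicolons, each of 6 numbers parted by spaces: the shift along the world's x, y, z in units of 30 mm (1.0 is 30 mm), then the turn, a rotation vector about the world's x, y, z in units of 5 degrees (1.0 is 5 degrees). In form: dx dy dz wx wy wz; .... A call has 1 to 12 rows; each row shifts and turns the commanded pose from where the row before left it; what a row does not reach is not made up. A row lasts 1/8 s, in which the tool goes at most 62.5 mm and 10.7 degrees, less where a joint would pass 70% of its speed; a pose out of reach is approached as far as the arm can. A call is refused whole if a number of a shift passes 1 or a number of a turn 1, either way. A call with a gripper value outside its range is refused whole. OPENING is the opening, from 0 (shut) to 1 (fully open), set as the call begins (- or left out, the last holds). The fingers move at their own pace and stop on an object; FORCE is the grip in N (left out, the last holds). Time passes only in rows, so rows that do not move let the fingers close. It gives the time, the measured TCP pose, the force and the opening at its end, in the units of the state.
- arm.get_state(): the state, without advancing time (a new reading comes with each control period).
- arm.grab_frame(name): name is "scene" or "top"; returns a dict with "frame" (400x640x3 uint8, red, green, blue), "range_z" (400x640 float32, m along the optical axis (not along the pixel's ray), 0 where there is no reading), "mtx" (3x3 intrinsics, pixels), "pose" (4x4, takes a point from camera to world coordinates). Camera axes: x right, y up, looking along -z (the intrinsics and any distortion apply to the point x, -y, -z); pixel columns grow to the right and rows downward; lengths in m; the calibration is good to about 2 mm. A picture is of the moment at which its call begins.
- arm.job_done(): hands the job in, once; it reports no verdict.
Trained networks look in a picture, given as the dict that the camera call returned (one of the last four; its "shot" number tells which), for a name from the list of things; names that differ only in an ending like _2 or _b are one class to them, and where a whole thing is asked for, a point or a joint stands for the part that bears it (a point fixed in the world has none). Each returns a list of dicts, best first, with "confidence" (0 to 1); they miss things now and then, are a little off and sometimes report something else, mostly with a low value. They report only what shows in the picture. A call takes as long as a camera call.
- arm.search_frame(picture, target): "extent" ([centre column, centre row, width, height] as shares, 0 to 1, of the picture: columns of its width, rows of its height, round what is visible of it).
- arm.masks_of(picture, target): "mask" (400x640 bool, what is visible of it) and "extent" ([centre column, centre row, width, height] as shares, 0 to 1, of the picture: columns of its width, rows of its height, round what is visible of it).
- arm.place_of(picture, target): "position" ([column, row] as shares, 0 to 1, of the picture: columns of its width, rows of its height: a listed point, or the origin of a listed thing).
The state is a dict: "t": time; "q": joint angles; "qd": joint speeds; "joint_efforts": joint torques, N m; "eef_pos": TCP position; "ee_rot": TCP orientation; "force": force on the tool from outside, world axes, zero at the start; "moment": the same for the moment, N m; "width": finger opening in m.
Only numpy, scipy, OpenCV 4.12 (cv2) and the standard library are available. Lean on these libraries where they do the work, as an engineer would, in place of code of your own. Each camera call takes 0.05 s, during which the arm holds its last target. There are 200 camera calls.

TASK

Wind the tube mixer's timer by its orange knob clockwise, past the red top mark and on until you feel it come firmly up against its end stop, without forcing it; then turn it back down until the dial's black pointer lines up with the green set marker, and let go. Leave the tube racks and the yellow-capped jar alone.

Things in the scene. Friction and masses are not known exactly. Their poses are not given: they have to be found in the camera images.
- mixer: White tube mixer fixed to the bench, 220 (x) x 320 (y) x 50 mm tall; origin: centre of underside. Timer axis: vertical through its (0, -70 mm), on a grey plinth of radius 72 mm, top at 56 mm. Printed scale: zero mark points from the axis to the mixer's -x, red top mark to its +y, a quarter turn clockwise (from above). Rollers with two tubes on the +y half reach 80 mm.
- dial: White dial, radius 48 mm, top 62 mm above the bench; its -x is the black pointer. Winding up is clockwise from above. Friction 0.08 N m; stays where left. Starts 0.45 rad before to 1.45 rad past zero. Rigid, invisible end stop 0.12 to 1.02 rad past the top mark, different each time.
- knob: Orange grip bar 52 (x, in line with the pointer) x 16 (y) mm, 72 to 108 mm above the bench. Springy coupling to the dial, 1.6 N m/rad: it leads a freely turning dial by 0.05 rad; at the end stop the twist grows. Over 0.09 rad (0.14 N m) for 0.2 s = firmly against the stop; over 0.30 rad (0.48 N m) harms it. Let go, it springs back in line.
- knob_grip (a point): Centre of the orange grip bar, on the timer's axis, 94 mm above the bench, where to grip it (across its 16 mm); x along the bar.
- pointer_tip (a point): Tip of the black pointer on the dial, 46 mm from the timer's axis, 65 mm above the bench.
- set_mark (a point): Point of the dial's edge to which the green set marker points, 46 mm from the timer's axis, 64 mm above the bench. The marker, a fixed green tab 8 mm wide, lies just outside the dial (51 to 74 mm from the axis), 0.5 to 1.2 rad clockwise from zero, always before the top mark.
- rack_purple: Loose black rack with 15 purple-capped tubes, 122 (x) x 78 (y) x 110 mm tall, beside the mixer; origin at the centre of its underside. To be left alone.
- rack_red: Loose black rack with 15 red-capped tubes, 122 (x) x 78 (y) x 110 mm tall, beside the mixer; origin at the centre of its underside. To be left alone.
- jar: Loose specimen jar with yellow cap, diameter 56 mm, 65 mm tall, between mixer and robot; origin at the centre of its underside. To be left alone.

How it is judged:
On the way:
1. the pointer is past the red top mark and the knob is held firmly against the end stop (twist over 0.09 rad) (x of pointer_tip in the frame of mixer above 0.003 m and angle between the x axis of knob and the x axis of dial, either way round above 0.09 rad), for 0.2 s.
At the end, for the whole second after the job is handed in: The pointer tip is within 5 mm (about 0.1 rad) of the set marker's point, the dial is at rest and the knob is let go, sprung back in line with the dial (within 0.07 rad); racks and jar stand upright within 15 mm of where they were (horizontal distance between pointer_tip and set_mark below 0.005 m and angular speed of dial below 0.05 rad/s and angle between the x axis of knob and the x axis of dial, either way round below 0.07 rad and distance of each of rack_purple, rack_red, jar from where it was at the start of the episode below 0.015 m and angle between each of rack_purple, rack_red, jar's own z axis and vertical below 0.1 rad); the robot touches nothing.
It fails at once if the knob is forced: twisted more than 0.30 rad (about 0.48 N m) against the dial (angle between the x axis of knob and the x axis of dial, either way round above 0.3 rad).
It fails at once if a tube rack or the jar is shifted by more than 15 mm or tipped (distance of any of rack_purple, rack_red, jar from where it was at the start of the episode above 0.015 m or angle between any of rack_purple, rack_red, jar's own z axis and vertical above 0.1 rad).
It also fails if it takes over 58 s, if anything falls off the work surface, if the arm or the gripper's body presses on something with over 40 N, if the wrist force passes 120 N, or if a joint passes its speed limit or range.

## Working session

There is one attempt and no reset: what is moved stays moved. The work goes in short steps, Python scripts to look and compute and a shell command to move; the robot and the scene stay as the last step left them, time stands still between calls to the robot, and variables do not carry over. Pictures are saved under pics/ and viewed, about 8 in all and at most 12, crops included, and the job is handed in when it is done.

```bash
mkdir -p pics
cat > h.py <<'E'
import numpy as np, cv2
from station import arm
def ray(p,uv):
    d=np.linalg.inv(p["mtx"])@np.array([uv[0],uv[1],1.]); d=np.array([d[0],-d[1],-d[2]])
    return p["pose"][:3,:3]@d, p["pose"][:3,3]
def atz(p,uv,z):
    d,o=ray(p,uv); return o+d*(z-o[2])/d[2]
def pt(p,name,z):
    r=arm.place_of(p,name)
    return [(round(x["confidence"],2),np.round(np.array(x["position"])*[640,400],1),np.round(atz(p,np.array(x["position"])*[640,400],z),4)) for x in r[:2]]
E
python3 - <<'E'
from h import *
print(arm.get_state())
for n in("top","scene"):
    p=arm.grab_frame(n); cv2.imwrite(f"pics/{n}0.png",p["frame"][:,:,::-1]); print(n,[k for k in p],p["pose"][:3,3])
    for k,z in dict(mixer=0,knob_grip=.094,pointer_tip=.065,set_mark=.064,rack_purple=0,rack_red=0,jar=0).items(): print(k,pt(p,k,z))
E
```

```text
{'t': 0.0, 'q': array([-8.35858668e-01,  3.59398780e-01,  1.10465454e-02, -3.83321097e-04,
       -1.22412619e+00, -2.88087628e-01]), 'qd': array([ 0.0001188 ,  0.00031875, -0.00146177,  0.00087146,  0.00282164,
        0.00049215]), 'joint_efforts': array([ 1.41639730e-04, -5.82717025e+01,  2.93066812e+01,  6.99720785e+00,
        7.11371904e-03, -2.50475796e-04]), 'eef_pos': array([ 0.29143749, -0.60827485,  0.22560368]), 'ee_rot': array([1.64788024, 1.56907605, 2.09459973]), 'force': array([-0.32594261,  0.39112879,  0.46186125]), 'moment': array([-0.03216973,  0.01506049, -0.0208048 ]), 'width': 0.0877698358523643}
top ['frame', 'range_z', 'mtx', 'pose', 'shot'] [0.34627403 0.07358501 1.06446169]
mixer [(0.7, array([300.9, 220.7]), array([0.5186, 0.1057, 0.    ]))]
knob_grip [(0.77, array([333.2, 205.9]), array([0.5333, 0.0337, 0.094 ]))]
pointer_tip [(0.75, array([312.8, 222.9]), array([0.5025, 0.078 , 0.065 ])), (0.17, array([330.2, 208.2]), array([0.534 , 0.0393, 0.065 ]))]
set_mark [(0.58, array([312. , 220.6]), array([0.5078, 0.0797, 0.064 ]))]
rack_purple [(0.81, array([185
[... 293 characters left out ...]
ose', 'shot'] [1.2709287  0.17057563 0.83828773]
mixer [(0.64, array([327.3, 220.9]), array([ 0.5158,  0.1069, -0.    ]))]
knob_grip [(0.59, array([297. , 197.8]), array([0.5349, 0.0364, 0.094 ]))]
pointer_tip [(0.56, array([315.6, 195.4]), array([0.4932, 0.0753, 0.065 ])), (0.44, array([364.9, 166.5]), array([0.3728, 0.192 , 0.065 ]))]
set_mark [(0.59, array([315.6, 200.9]), array([0.5111, 0.0773, 0.064 ])), (0.33, array([324., 222.]), array([0.5776, 0.1044, 0.064 ]))]
rack_purple [(0.95, array([433.7, 215.3]), array([ 0.4687,  0.3747, -0.    ]))]
rack_red [(0.58, array([214.7, 238.9]), array([ 0.6028, -0.1598,  0.    ]))]
jar [(0.67, array([367.7, 166.5]), array([0.2965, 0.2015, 0.    ]))]
```

View pics/top0.png

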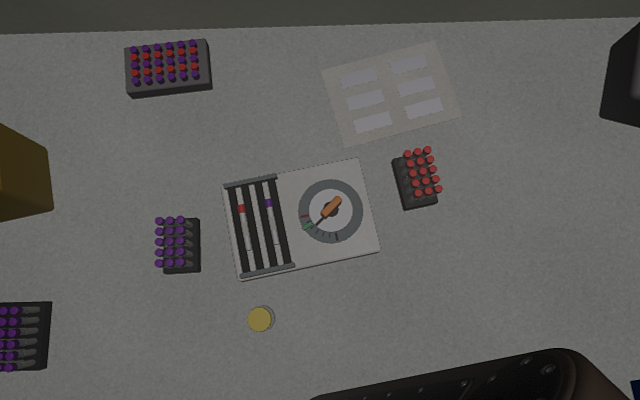

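View pics/scene0.png

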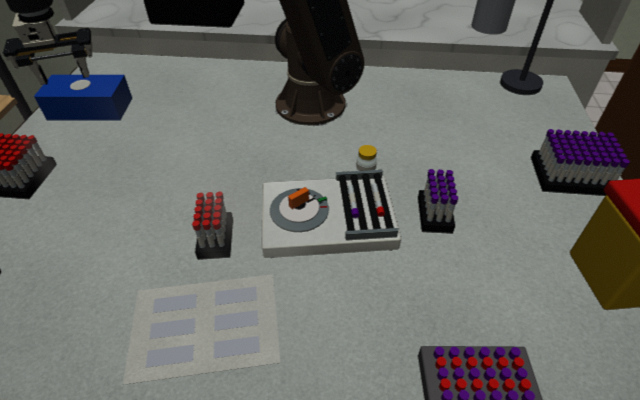

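```bash
cat >> h.py <<'E'
def colors(p,c0=(333,210),r=45):
    hsv=cv2.cvtColor(p["frame"],cv2.COLOR_RGB2HSV); H,S,V=[hsv[:,:,i].astype(int) for i in range(3)]
    yy,xx=np.mgrid[:400,:640]; near=(xx-c0[0])**2+(yy-c0[1])**2<r*r
    return dict(orange=near&(H>5)&(H<18)&(S>150),green=near&(H>40)&(H<90)&(S>70),red=near&((H<5)|(H>172))&(S>90),dark=near&(V<60))
E
python3 - <<'E'
from h import *
p=arm.grab_frame("top")
ax=np.array([.534,.035])
for k,z in dict(orange=.108,green=.064,red=.057,dark=.065).items():
    m=colors(p)[k]; v,u=np.nonzero(m); 
    if len(u)==0: print(k,0); continue
    w=np.array([atz(p,(a,b),z) for a,b in zip(u+.0,v+.0)])[:,:2]; c=w.mean(0); 
    e,vec=np.linalg.eigh(np.cov((w-c).T)); d=c-ax
    print(k,len(u),np.round(c,4),"pca ang",np.round(np.arctan2(vec[1,1],vec[0,1]),3),"dir",round(float(np.arctan2(d[1],d[0])),3),"r",np.linalg.norm(d).round(4),2*np.sqrt(e))
c=p["frame"][160:260,260:400,::-1]; cv2.imwrite("pics/c1.png",cv2.resize(c,None,fx=5.5,fy=5.5,interpolation=cv2.INTER_CUBIC))
# mixer fit
m=arm.masks_of(p,"mixer")[0]["mask"].astype(np.uint8); cs,_=cv2.findContours(m,0,2); r=cv2.minAreaRect(max(cs,key=cv2.contourArea)); b=cv2.boxPoints(r)
print(b, np.array([atz(p,x,.05) for x in b]).round(4)); print(r)
# depth-based dial region
ws=p["range_z"]; print(ws[206,333],ws[225,345])
E
```

```text
orange 35 [0.536  0.0376] pca ang 2.275 dir 0.924 r 0.0033 [0.00964497 0.03105565]
green 37 [0.4972 0.0919] pca ang 2.149 dir 2.145 r 0.0678 [0.0043892  0.01352867]
red 16 [0.5204 0.0969] pca ang 1.763 dir 1.787 r 0.0633 [0.00299361 0.00961689]
dark 135 [0.5116 0.0465] pca ang 2.621 dir 2.668 r 0.0252 [0.03458151 0.04727949]
[[216.10265 184.59943]
 [359.8165  153.52615]
 [381.09772 251.95181]
 [237.38388 283.0251 ]] [[ 0.5976  0.293   0.05  ]
 [ 0.6612 -0.0326  0.05  ]
 [ 0.437  -0.0688  0.05  ]
 [ 0.3784  0.2437  0.05  ]]
((298.6001892089844, 218.27561950683594), (100.70006561279297, 147.03477478027344), 77.79953002929688)
0.9723579 1.0113811
```

View pics/c1.png

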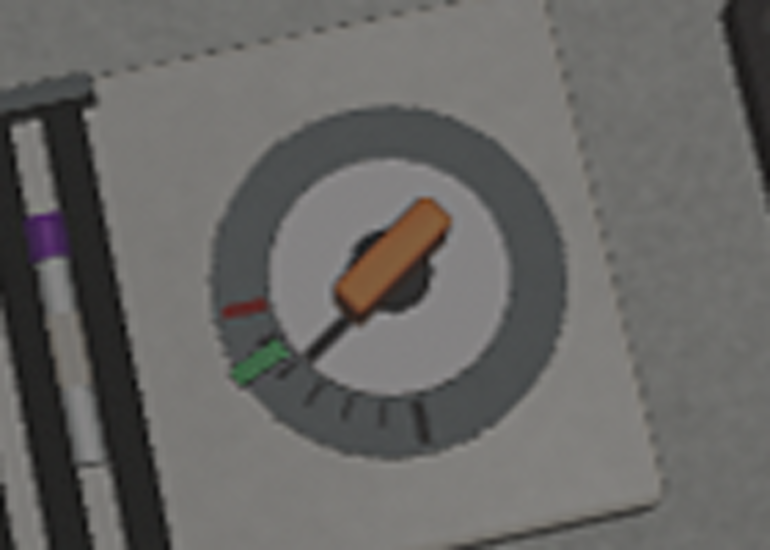

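Run:
```python
from h import *
from scipy.spatial.transform import Rotation as R
p=arm.grab_frame("top"); f=p["frame"]
hsv=cv2.cvtColor(f,cv2.COLOR_RGB2HSV)
# white dial & plinth ellipses from crop-measured extents
for nm,bx,z,r in(("plinth",(211,567,105,460),.056,.072),("dial",(270,510,157,397),.062,.048)):
    L,Rr,T,B=[v/5.5 for v in bx]; cx=260+(L+Rr)/2-.4; cy=160+(T+B)/2-.4
    print(nm,atz(p,(cx,cy),z).round(4),"r",np.linalg.norm(atz(p,(260+L,cy),z)-atz(p,(260+Rr,cy),z))/2)
q=lambda x,y,z:atz(p,(260+x/5.5-.4,160+y/5.5-.4),z)
A=q(389.5,280,.059)[:2]
for n,a in dict(tip=(310,357,.065),barA=(350,305,.108),barB=(438,213,.108),green=(262,361,.06),redmid=(245,308,.057),zero=(423,423,.057)).items():
    w=q(*a)[:2]; d=w-A; print(n,w.round(4),np.arctan2(d[1],d[0]).round(3),np.linalg.norm(d).round(4))
s=arm.get_state(); M=R.from_euler("xyz",s["ee_rot"]).as_matrix(); print(M.round(3)); print("jaw yaw",np.arctan2(M[1,1],M[0,1]),s["eef_pos"])
print((R.from_euler("z",.1)).as_matrix()[0])
```

```text
plinth [0.5294 0.0388 0.056 ] r 0.07124642912546329
dial [0.5306 0.0386 0.062 ] r 0.04776583290946796
tip [0.4988 0.0713] 2.333 0.0451
barA [0.5117 0.0557] 2.39 0.0249
barB [0.5464 0.021 ] -0.818 0.0242
green [0.4985 0.0903] 2.118 0.0605
redmid [0.5205 0.0967] 1.732 0.0587
zero [0.4724 0.0273] -2.945 0.0586
[[-0.    -0.432  0.902]
 [-0.     0.902  0.432]
 [-1.    -0.    -0.   ]]
jaw yaw 2.017603262740128 [ 0.29160883 -0.60873113  0.22656569]
[ 0.99500417 -0.09983342  0.        ]
```

```bash
R=".332 .899 0 0 0 .907"; python3 -m inch '.332 .899 0 0 0 .907; .332 .899 0 0 0 .907; .332 .899 0 0 0 .907; .332 .899 0 0 0 .907; .332 .899 0 0 0 .907; .332 .899 0 0 0 .907; .332 .899 0 0 0 .907; .332 .899 0 0 0 .907; .332 .899 0 0 0 .907; .332 .899 0 0 0 .907; .332 .899 0 0 0 .907; .332 .899 0 0 0 .907' 1 15
```

```text
t: 2.45
eef_pos: [0.4114, -0.2842, 0.2268]
ee_rot: [-1.654, 1.57, -0.254]
force: [0.3, 0.2, 0.3]
width: 0.0872
```

```bash
python3 -m inch '.332 .899 0 0 0 .907; .332 .899 0 0 0 .907; .332 .899 0 0 0 .907; .332 .899 0 0 0 .907; .332 .899 0 0 0 .907; .332 .899 0 0 0 .907; .332 .899 0 0 0 .907; .332 .899 0 0 0 .907; .332 .899 0 0 0 .907; .332 .899 0 0 0 .907; .332 .899 0 0 0 .907; .332 .899 0 0 0 .907'
python3 -m inch '0 0 0 0 0 0; 0 0 0 0 0 0'
cat >> h.py <<'E'
from scipy.spatial.transform import Rotation as R
def st():
    s=arm.get_state(); M=R.from_euler("xyz",s["ee_rot"]).as_matrix(); y=np.arctan2(M[1,1],M[0,1])
    print("t",s["t"],"pos",s["eef_pos"].round(4),"jawyaw",y.round(3),"bar dir",(( y+np.pi/2)%np.pi).round(3),"F",s["force"].round(1),"M",s["moment"].round(3),"w",s["width"].round(4),"q6",s["q"][5].round(3),"xaxis",M[:,0].round(3))
    return s
E
python3 - <<'E'
from h import *
st()
p=arm.grab_frame("scene")
cv2.imwrite("pics/s2.png",cv2.resize(p["frame"][120:280,190:440,::-1],None,fx=3.2,fy=3.2,interpolation=cv2.INTER_CUBIC))
E
```

```text
t: 3.95
eef_pos: [0.5309, 0.0395, 0.2268]
ee_rot: [-1.991, 1.57, 0.358]
force: [0.5, -0.5, -1.3]
width: 0.0877
t: 4.2
eef_pos: [0.5304, 0.0383, 0.2265]
ee_rot: [1.227, 1.57, -2.71]
force: [-0.5, 1.1, 0.7]
width: 0.0876Traceback (most recent call last):
  File "<stdin>", line 2, in <module>
  File "h.py", line 18, in st
    print("t",s["t"],"pos",s["eef_pos"].round(4),"jawyaw",y.round(3),"bar dir",(( y+np.pi/2)%np.pi).round(3),"F",s["force"].round(1),"M",s["moment"].round(3),"w",s["width"].round(4),"q6",s["q"][5].round(3),"xaxis",M[:,0].round(3))
                                                                                                                                                                  ^^^^^^^^^^^^^^^^
AttributeError: 'float' object has no attribute 'round'
```

```bash
sed -i 's/s\["width"\].round(4)/round(float(s["width"]),4)/' h.py
python3 - <<'E'
from h import *
st()
p=arm.grab_frame("scene")
cv2.imwrite("pics/s2.png",cv2.resize(p["frame"][120:280,190:440,::-1],None,fx=3.2,fy=3.2,interpolation=cv2.INTER_CUBIC))
E
```

```text
t 4.2 pos [0.5304 0.0383 0.2265] jawyaw -2.367 bar dir 2.346 F [-0.5  1.1  0.7] M [-0.09  0.16  0.01] w 0.0876 q6 0.334 xaxis [-0. -0. -1.]
```

View pics/s2.png

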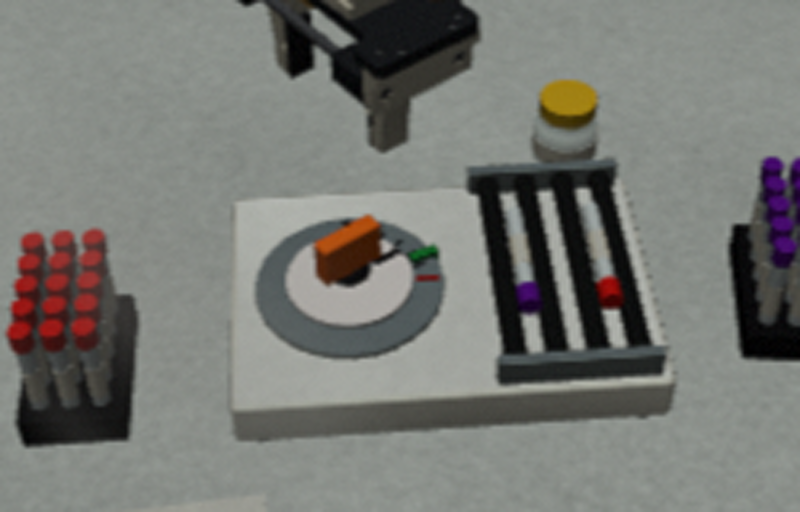

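The picture shows the open gripper above the knob, aligned across the orange bar (crop px ~345,248), with the green marker (425,253) and red mark (428,277). Descending.

```bash
python3 -m inch '0 0 -.8 0 0 0; 0 0 -.8 0 0 0; 0 0 -.8 0 0 0; 0 0 -.8 0 0 0; 0 0 -.7 0 0 0; 0 0 -.6 0 0 0; 0 0 -.5 0 0 0; 0 0 0 0 0 0' 1 10; python3 -c "
from h import *
st()"; python3 -m inch '0 0 0 0 0 0; 0 0 0 0 0 0; 0 0 0 0 0 0; 0 0 0 0 0 0; 0 0 0 0 0 0; 0 0 0 0 0 0; 0 0 0 0 0 0; 0 0 0 0 0 0' 0 10;  python3 -c "
from h import *
st()"
```

```text
t: 5.25
eef_pos: [0.5299, 0.0379, 0.0757]
ee_rot: [1.193, 1.569, -2.745]
force: [0.1, 0.8, -0.0]
width: 0.0877
t 5.25 pos [0.5299 0.0379 0.0757] jawyaw -2.367 bar dir 2.346 F [ 0.1  0.8 -0. ] M [-0.023  0.167  0.017] w 0.0877 q6 0.334 xaxis [-0.002 -0.001 -1.   ]
t: 6.25
eef_pos: [0.5312, 0.039, 0.0766]
ee_rot: [-1.743, 1.57, 0.603]
force: [-0.9, 1.9, -1.1]
width: 0.0161
t 6.25 pos [0.5312 0.039  0.0766] jawyaw -2.366 bar dir 2.346 F [-0.9  1.9 -1.1] M [0.362 0.416 0.032] w 0.0161 q6 0.334 xaxis [ 0.001  0.001 -1.   ]
```

```bash
python3 -m inch '0 0 0 0 0 -.7; 0 0 0 0 0 -.7; 0 0 0 0 0 -.7; 0 0 0 0 0 -.7; 0 0 0 0 0 -.7; 0 0 0 0 0 -.7; 0 0 0 0 0 -.7; 0 0 0 0 0 0' 0 15;  python3 -c "
from h import *
st()"
```

```text
t: 7.25
eef_pos: [0.5316, 0.0393, 0.0767]
ee_rot: [-1.415, 1.569, 0.505]
force: [3.2, 3.5, -3.0]
width: 0.0158
t 7.25 pos [0.5316 0.0393 0.0767] jawyaw -2.793 bar dir 1.92 F [ 3.2  3.5 -3. ] M [ 1.252 -1.045  0.028] w 0.0158 q6 -0.093 xaxis [ 0.002  0.001 -1.   ]
```

```bash
cat > s.py <<'E'
from h import *
st()
E
python3 -m inch '0 0 0 0 0 -.7; 0 0 0 0 0 -.7; 0 0 0 0 0 -.7' 0 15;  python3 s.py; python3 -m inch '0 0 0 0 0 -.6; 0 0 0 0 0 -.6'; python3 s.py
```

```text
t: 7.62
eef_pos: [0.5318, 0.0393, 0.0767]
ee_rot: [-1.27, 1.569, 0.465]
force: [3.7, 3.3, -4.5]
width: 0.0157
t 7.625 pos [0.5318 0.0393 0.0767] jawyaw -2.977 bar dir 1.736 F [ 3.7  3.3 -4.5] M [ 1.26 -1.49  0.05] w 0.0157 q6 -0.277 xaxis [ 0.002  0.001 -1.   ]
t: 7.88
eef_pos: [0.5319, 0.0393, 0.0767]
ee_rot: [-1.186, 1.568, 0.445]
force: [5.0, 2.5, -5.1]
width: 0.0159
t 7.875 pos [0.5319 0.0393 0.0767] jawyaw -3.081 bar dir 1.631 F [ 5.   2.5 -5.1] M [ 1.24  -1.61   0.091] w 0.0159 q6 -0.381 xaxis [ 0.002  0.001 -1.   ]
```

```bash
cat > s.py <<'E'
from h import *
import sys
s=st(); sys.exit(int(abs(s["moment"][2])>.14))
E
python3 s.py && python3 -m inch '0 0 0 0 0 -.5; 0 0 0 0 0 -.5'>/dev/null && python3 s.py && python3 -m inch '0 0 0 0 0 -.5; 0 0 0 0 0 -.5' >/dev/null&& python3 s.py && python3 -m inch '0 0 0 0 0 -.5; 0 0 0 0 0 -.5'>/dev/null && python3 s.py && python3 -m inch '0 0 0 0 0 -.5; 0 0 0 0 0 -.5' >/dev/null&& python3 s.py
```

```text
t 7.875 pos [0.5319 0.0393 0.0767] jawyaw -3.081 bar dir 1.631 F [ 5.   2.5 -5.1] M [ 1.24  -1.61   0.091] w 0.0159 q6 -0.381 xaxis [ 0.002  0.001 -1.   ]
t 8.125 pos [0.532  0.0393 0.0767] jawyaw 3.115 bar dir 1.544 F [ 4.4  3.6 -4.8] M [ 1.146 -1.69   0.108] w 0.0162 q6 -0.468 xaxis [ 0.002  0.001 -1.   ]
t 8.375 pos [0.5321 0.0393 0.0767] jawyaw 3.028 bar dir 1.457 F [ 5.4  2.6 -5. ] M [ 1.089 -1.911  0.121] w 0.0162 q6 -0.556 xaxis [ 0.003  0.001 -1.   ]
t 8.625 pos [0.5322 0.0393 0.0767] jawyaw 2.941 bar dir 1.37 F [ 4.3  3.4 -5.4] M [ 1.032 -2.062  0.095] w 0.0161 q6 -0.643 xaxis [ 0.003  0.001 -1.   ]
t 8.875 pos [0.5323 0.0393 0.0767] jawyaw 2.853 bar dir 1.282 F [ 5.3  1.8 -5.7] M [ 0.916 -2.216  0.062] w 0.0159 q6 -0.73 xaxis [ 0.003  0.001 -1.   ]
```

```bash
python3 s.py && python3 -m inch '0 0 0 0 0 -.5; 0 0 0 0 0 -.5'>/dev/null && python3 s.py && python3 -m inch '0 0 0 0 0 -.5; 0 0 0 0 0 -.5' >/dev/null&& python3 s.py && python3 -m inch '0 0 0 0 0 -.5; 0 0 0 0 0 -.5'>/dev/null && python3 s.py && python3 -m inch '0 0 0 0 0 -.5; 0 0 0 0 0 -.5' >/dev/null&& python3 s.py
```

```text
t 8.875 pos [0.5323 0.0393 0.0767] jawyaw 2.853 bar dir 1.282 F [ 5.3  1.8 -5.7] M [ 0.916 -2.216  0.062] w 0.0159 q6 -0.73 xaxis [ 0.003  0.001 -1.   ]
t 9.125 pos [0.5324 0.0393 0.0768] jawyaw 2.766 bar dir 1.195 F [ 6.8  3.3 -6.6] M [ 0.741 -2.444  0.064] w 0.0161 q6 -0.817 xaxis [ 0.003  0.001 -1.   ]
t 9.375 pos [0.5325 0.0392 0.0768] jawyaw 2.679 bar dir 1.108 F [ 7.9  1.7 -6.8] M [ 0.601 -2.564  0.118] w 0.0158 q6 -0.905 xaxis [ 0.003  0.001 -1.   ]
t 9.625 pos [0.5326 0.0392 0.0768] jawyaw 2.592 bar dir 1.021 F [ 6.1  1.5 -6.9] M [ 0.449 -2.785  0.096] w 0.0161 q6 -0.992 xaxis [ 0.003  0.001 -1.   ]
t 9.875 pos [0.5326 0.0392 0.0767] jawyaw 2.504 bar dir 0.933 F [ 7.9  0.9 -7.5] M [ 0.315 -2.939  0.072] w 0.0159 q6 -1.079 xaxis [ 0.003  0.001 -1.   ]
```

Run:
```python
from h import *
p=arm.grab_frame("scene")
cv2.imwrite("pics/s3.png",cv2.resize(p["frame"][150:260,240:360,::-1],None,fx=5,fy=5,interpolation=cv2.INTER_CUBIC))
print(pt(p,"pointer_tip",.065))
```

```text
[(0.56, array([315.5, 213.7]), array([0.5544, 0.0821, 0.065 ])), (0.44, array([433.3, 216.5]), array([0.5349, 0.3576, 0.065 ]))]
```

View pics/s3.png

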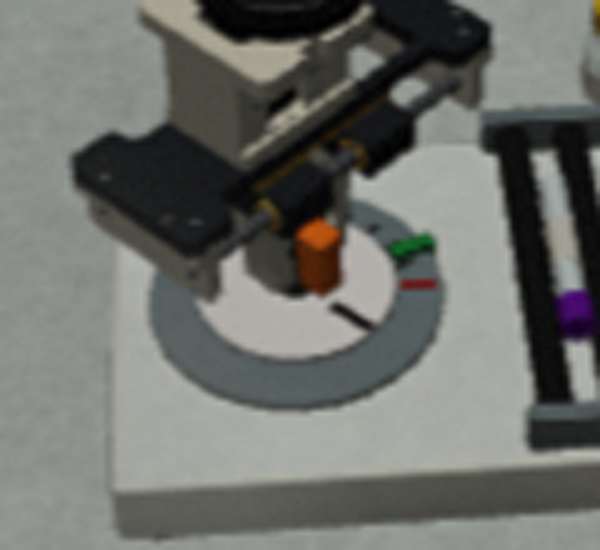

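The pointer (crop px 372,328) has moved past the red mark (418,284). Continuing towards the stop.

```bash
python3 s.py && python3 -m inch '0 0 0 0 0 -.5; 0 0 0 0 0 -.5'>/dev/null && python3 s.py && python3 -m inch '0 0 0 0 0 -.5; 0 0 0 0 0 -.5' >/dev/null&& python3 s.py && python3 -m inch '0 0 0 0 0 -.5; 0 0 0 0 0 -.5' >/dev/null&& python3 s.py
python3 - <<'E'
from h import *
p=arm.grab_frame("scene")
cv2.imwrite("pics/s4.png",cv2.resize(p["frame"][150:260,240:360,::-1],None,fx=5,fy=5,interpolation=cv2.INTER_CUBIC))
a,b=[atz(p,(240+x/5-.4,150+y/5-.4),.065)[:2] for x,y in((335,307),(372,328))]
print("prev pointer",a,b,np.arctan2(*(b-a)[::-1]))
g=colors(p,(318,200),25)
for k in("green","red"):
    v,u=np.nonzero(g[k]); w=atz(p,(u.mean(),v.mean()),.06); print(k,len(u),w)
E
```

```text
t 9.975 pos [0.5327 0.0391 0.0768] jawyaw 2.505 bar dir 0.934 F [ 7.6  0.5 -6.5] M [ 0.356 -2.939  0.058] w 0.0157 q6 -1.079 xaxis [ 0.003  0.001 -1.   ]
t 10.225 pos [0.5328 0.0391 0.0768] jawyaw 2.417 bar dir 0.846 F [ 7.1 -0.7 -7.5] M [ 0.088 -3.073  0.082] w 0.0156 q6 -1.166 xaxis [ 0.004  0.001 -1.   ]
t 10.475 pos [0.5328 0.039  0.0768] jawyaw 2.33 bar dir 0.759 F [ 9.  -0.1 -7.8] M [-0.041 -3.227  0.205] w 0.0157 q6 -1.253 xaxis [ 0.004  0.001 -1.   ]
prev pointer [0.54783785 0.06000628] [0.55953362 0.0790478 ] 1.0199834338582094
green 38 [0.49378038 0.08528779 0.06      ]
red 15 [0.5219059  0.09232587 0.06      ]
```

View pics/s4.png

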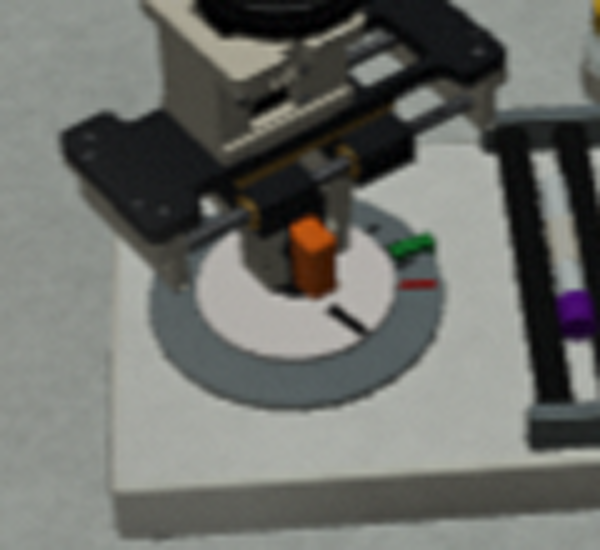

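Pointer (crop px 366,332) has stopped while the torque has risen to 0.2 N m: that is the stop. I'll hold and re-read.

```bash
python3 -m inch '0 0 0 0 0 -.3;0 0 0 0 0 0'>/dev/null; python3 s.py; python3 -m inch '0 0 0 0 0 0;0 0 0 0 0 0'>/dev/null; python3 s.py;python3 -m inch '0 0 0 0 0 0;0 0 0 0 0 0'>/dev/null; python3 s.py
```

```text
t 10.775 pos [0.5328 0.0391 0.0768] jawyaw 2.305 bar dir 0.734 F [ 8.8 -0.7 -7.5] M [ 0.046 -3.224  0.241] w 0.0161 q6 -1.279 xaxis [ 0.004  0.001 -1.   ]
t 11.025 pos [0.5328 0.039  0.0768] jawyaw 2.305 bar dir 0.735 F [ 8.8 -1.1 -8. ] M [-0.043 -3.208  0.281] w 0.0159 q6 -1.278 xaxis [ 0.004  0.001 -1.   ]
t 11.275 pos [0.5328 0.039  0.0768] jawyaw 2.305 bar dir 0.735 F [ 8.9  0.1 -7.6] M [-3.00e-03 -3.19e+00  1.91e-01] w 0.016 q6 -1.278 xaxis [ 0.004  0.001 -1.   ]
```

```bash
python3 -m inch '0 0 0 0 0 .8; 0 0 0 0 0 .8; 0 0 0 0 0 .8; 0 0 0 0 0 .8; 0 0 0 0 0 .8; 0 0 0 0 0 .8; 0 0 0 0 0 .8; 0 0 0 0 0 .8; 0 0 0 0 0 .8; 0 0 0 0 0 .8'>/dev/null; python3 s.py; python3 -m inch '0 0 0 0 0 .8; 0 0 0 0 0 .8; 0 0 0 0 0 .8; 0 0 0 0 0 .8; 0 0 0 0 0 .8; 0 0 0 0 0 .8; 0 0 0 0 0 .8; 0 0 0 0 0 .8; 0 0 0 0 0 .8; 0 0 0 0 0 .8; 0 0 0 0 0 0;0 0 0 0 0 0'>/dev/null; python3 s.py
python3 - <<'E'
from h import *
p=arm.grab_frame("scene")
cv2.imwrite("pics/s5.png",cv2.resize(p["frame"][180:225,265:345,::-1],None,fx=9,fy=9,interpolation=cv2.INTER_CUBIC))
print(pt(p,"pointer_tip",.065),pt(p,"set_mark",.064))
E
```

```text
t 12.525 pos [0.5322 0.0393 0.0767] jawyaw 3.005 bar dir 1.434 F [ 4.6  3.7 -5.1] M [ 1.151 -1.906 -0.091] w 0.0159 q6 -0.578 xaxis [ 0.003  0.001 -1.   ]
t 14.025 pos [0.5313 0.0391 0.0767] jawyaw -2.585 bar dir 2.127 F [ 3.   5.  -3.1] M [ 1.624 -1.143 -0.022] w 0.016 q6 0.115 xaxis [ 0.001  0.001 -1.   ]
[(0.71, array([317.9, 199.6]), array([0.5071, 0.0825, 0.065 ]))] []
```

View pics/s5.png

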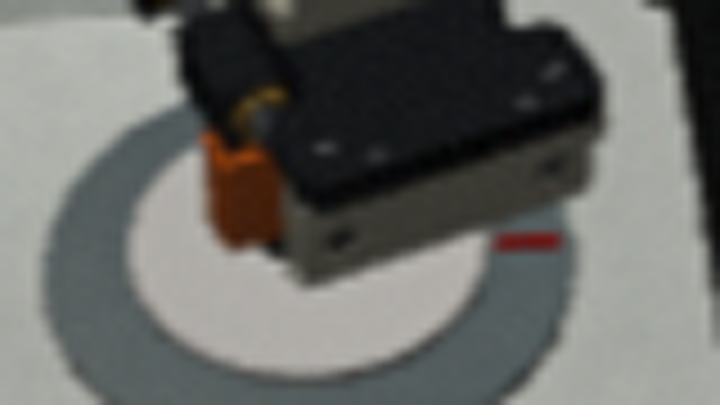

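The gripper hides the marker and pointer in this view (only the red mark at 528,242 shows). I'll add the last bit, release, back off and look from the top.

```bash
python3 -m inch '0 0 0 0 0 .3; 0 0 0 0 0 .3; 0 0 0 0 0 0' >/dev/null; python3 s.py
python3 -m inch '0 0 0 0 0 0; 0 0 0 0 0 0; 0 0 0 0 0 0; 0 0 0 0 0 0; 0 0 0 0 0 0; 0 0 0 0 0 0' 1 ; python3 s.py
python3 -m inch '0 0 .5 0 0 0; 0 0 .8 0 0 0; 0 0 .8 0 0 0; 0 0 .8 0 0 0; 0 0 .8 0 0 0; 0 0 .8 0 0 0; 0 0 .5 0 0 0' >/dev/null
python3 -m inch '-.2 -.9 0 0 0 0; -.2 -.9 0 0 0 0; -.2 -.9 0 0 0 0; -.2 -.9 0 0 0 0; -.2 -.9 0 0 0 0; -.2 -.9 0 0 0 0; -.2 -.9 0 0 0 0; -.2 -.9 0 0 0 0; -.2 -.9 0 0 0 0; 0 0 0 0 0 0; 0 0 0 0 0 0' >/dev/null; python3 s.py
python3 - <<'E'
from h import *
p=arm.grab_frame("top")
cv2.imwrite("pics/t6.png",cv2.resize(p["frame"][180:245,290:375,::-1],None,fx=9,fy=9,interpolation=cv2.INTER_CUBIC))
ax=np.array([.530,.0386])
for k,z in dict(orange=.108,green=.064).items():
    v,u=np.nonzero(colors(p)[k]); w=np.array([atz(p,x,z) for x in zip(u,v)])[:,:2]; c=w.mean(0); e,vc=np.linalg.eigh(np.cov((w-c).T)); d=c-ax
    print(k,len(u),c,"pca",np.arctan2(vc[1,1],vc[0,1])%np.pi,"dir",np.arctan2(d[1],d[0]))
for n in("top","scene"):
    p=arm.grab_frame(n)
    for k,z in dict(knob_grip=.094,pointer_tip=.065,set_mark=.064,rack_red=0,rack_purple=0,jar=0).items(): print(n,k,pt(p,k,z))
E
```

```text
t 14.55 pos [0.5312 0.039  0.0767] jawyaw -2.532 bar dir 2.18 F [ 3.4  4.  -2.1] M [ 1.509 -1.037 -0.005] w 0.0161 q6 0.168 xaxis [ 0.001  0.001 -1.   ]
t: 15.3
eef_pos: [0.5306, 0.0385, 0.0766]
ee_rot: [1.878, 1.571, -2.224]
force: [0.3, 0.3, 0.4]
width: 0.0701
t 15.3 pos [0.5306 0.0385 0.0766] jawyaw -2.532 bar dir 2.181 F [0.3 0.3 0.4] M [-0.045  0.116  0.035] w 0.0701 q6 0.168 xaxis [-0. -0. -1.]
t 17.55 pos [ 0.4766 -0.2044  0.2267] jawyaw -2.532 bar dir 2.18 F [-0.7 -0.1 -0.6] M [-0.045  0.154 -0.024] w 0.0879 q6 0.636 xaxis [-0.  0. -1.]
orange 20 [0.52663617 0.04881828] pca 2.132518178254762 dir 1.8888199598169773
green 35 [0.49739427 0.09133503] pca 2.1839252484385576 dir 2.1245585410468113
top knob_grip [(0.71, array([332.6, 207.8]), array([0.5292, 0.0351, 0.094 ]))]
top pointer_tip [(0.7, array([309.4, 220. ]), array([0.5091, 0.0853, 0.065 ]))]
top set_mark [(0.43, array([313.2, 221.1]), array([0.5066, 0.077 , 0.064 ]))]
top rack_red []
top rack_purple [(0.76, array([183.9, 249.8]), array([0.4582, 0.3753, 0.    ]))]
top jar [(0.92, array([266.8, 317.8]), array([0.302, 0.186, 0.   ])), (0.36, array([309.2, 220.8]), array([0.5178, 0.0866, 0.    ]))]
scene knob_grip [(0.62, array([299.1, 194.5]), array([0.5235, 0.0396, 0.094 ]))]
scene pointer_tip [(0.93, array([318.9, 201. ]), array([0.5116, 0.0855, 0.065 ]))]
scene set_mark [(0.52, array([315.7, 199. ]), array([0.5046, 0.0769, 0.064 ]))]
scene rack_red [(0.85, array([215.5, 235.6]), array([ 0.5923, -0.1608,  0.    ])), (0.49, array([432.9, 216.6]), array([0.4734, 0.3723, 0.    ]))]
scene rack_purple [(0.62, array([433.4, 215.4]), array([0.469 , 0.3739, 0.    ]))]
scene jar [(0.84, array([364.9, 167.5]), array([0.3016, 0.1939, 0.    ]))]
```

View pics/t6.png

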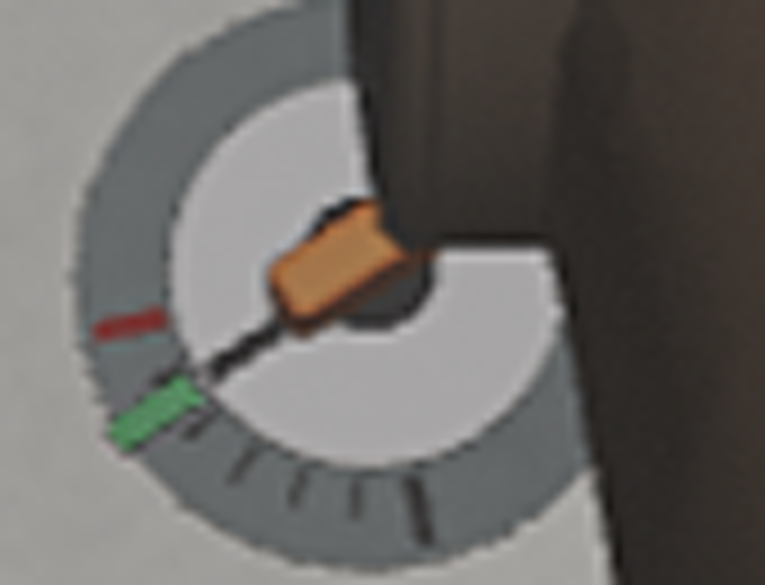

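The top crop shows the pointer tip (212,377) in line with the green tab (190,392 to 120,433). I'll cross-check in the scene view.

Run:
```python
from h import *
for n,c0,axes in(("top",(331,210),[(.530,.0386),(.531,.0385)]),("scene",(300,203),[(.5315,.0355),(.530,.0375)])):
    p=arm.grab_frame(n); V=p["frame"].max(2).astype(int)
    for ax in axes:
        ax=np.array(ax); g=colors(p,c0,50)["green"]; v,u=np.nonzero(g); d=np.mean([atz(p,x,.064)[:2] for x in zip(u,v)],0)-ax; ga=np.arctan2(d[1],d[0])
        W=[];
        for b in range(400):
            for a in range(640):
                if abs(a-c0[0])<45 and abs(b-c0[1])<45 and not g[b,a]:
                    w=atz(p,(a,b),.065)[:2]-ax; r=np.hypot(*w)
                    if 32<r*1e3<45 and abs(np.arctan2(w[1],w[0])-2.12)<.35: W.append((*w,max(0,130-V[b,a])))
        W=np.array(W); m=(W[:,:2]*W[:,2:]).sum(0)/W[:,2].sum(); print(n,ax,"green",ga.round(3),"pointer",np.arctan2(m[1],m[0]).round(3),"wt",W[:,2].sum(),np.hypot(*m))
    if n=="scene": cv2.imwrite("pics/s7.png",cv2.resize(p["frame"][180:225,265:345,::-1],None,fx=9,fy=9,interpolation=cv2.INTER_CUBIC))
```

```text
top [0.53   0.0386] green 2.123 pointer 2.101 wt 971.0 0.038479609360527064
top [0.531  0.0385] green 2.136 pointer 2.118 wt 1043.0 0.038378191399024805
scene [0.5315 0.0355] green 2.023 pointer 2.089 wt 1152.0 0.03739360910132004
scene [0.53   0.0375] green 2.015 pointer 2.04 wt 981.0 0.03794078625246959
```

View pics/s7.png

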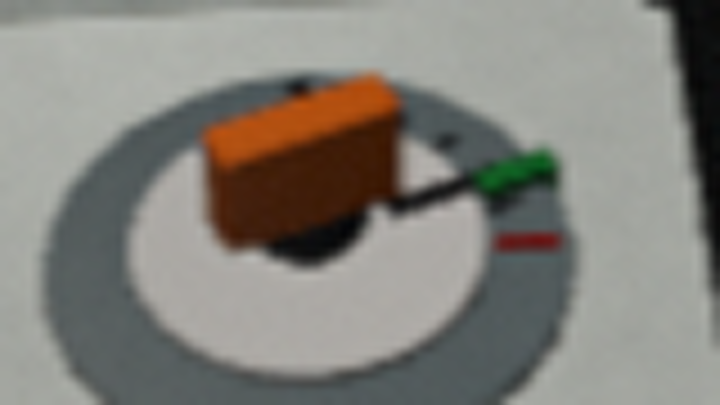

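The scene view shows the pointer (400,207 to 475,182) running into the green tab (480 to 555, centre 515,172). They are aligned, and the gripper is clear.

```bash
python3 -c "
from h import *
st(); print(arm.job_done())"
```

```text
t 18.4 pos [ 0.4766 -0.2045  0.2265] jawyaw -2.532 bar dir 2.18 F [-0.3  0.2 -0.2] M [0.016 0.16  0.007] w 0.0874 q6 0.636 xaxis [-0.  0. -1.]
the job is handed in; nothing more can be done
None
```

I wound the knob clockwise past the red mark to its end stop, turned it back so the pointer sits at the green marker, and let go. The job was handed in at 18.4 s; the hand-in gives no verdict.

- **End stop:** The torque rose from about 0.08 N m while turning freely to 0.19–0.28 N m at the stop. That is a twist of about 0.15 rad, below the 0.30 rad limit, and I held it for over 0.5 s. In the picture the pointer was past the red mark and no longer turning.
- **Alignment:** The top camera puts the pointer within about 0.02 rad of the marker. The scene camera gave 0.03–0.07 rad, depending on where I take the timer's axis to be. All of these are inside the 0.1 rad tolerance, and both pictures show the pointer running into the green tab.
- **Letting go:** The knob looked back in line with the pointer in both pictures. The gripper was open and clear, with forces near zero.
- **Racks and jar:** The arm stayed clear of them. The networks' position estimates varied by up to about 11 mm between looks in the scene view, which looks like noise rather than movement. In the last top picture the network did not find the red rack, so its position there was not confirmed; the scene camera did see it.

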